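# Pull the red candle and box it as a gift

## Robot

A 6-joint arm with a two-finger parallel gripper is mounted at the origin on the work surface. World frame = base frame: x ahead of the robot, y to its left, z up, the work surface at z = 0. Lengths are in m, angles in rad, forces in N, time in s.
With the tool pointing down it reaches from about 0.25 to 0.775 m from the base axis. Payload 4 kg.
Tool frame: the origin (TCP) lies at the very end of the fingers, on their centre line; the grasp point (between the pads) lies 19 mm behind it (robot.tcp_to_grasp is the distance from the TCP to the grasp point, in m); z points along the fingers, y is the line along which they close (so a half turn about z gives the same grasp; the last joint's range is limited). The gripper opens to 94 mm and grips with 3 to 60 N. Pads are 16 mm wide; open, the fingers measure 119 mm over their backs; the gripper's body (75 mm by 177 mm) begins 78 mm behind the grasp point.
Start: joints at [-1.348, 0.087, 1.371, -0, 1.684, -0.103], TCP at [0.176, -0.521, 0.176] pointing down, gripper open.
Joint ranges: [-3.1, 3.1], [-0.76, 2.03], [0.27, 2.55], [-1.08, 4.22], [0.17, 2.65], [-2.57, 2.57]. Speed limits (rad/s): [2.79, 2.79, 3.14, 3.14, 3.14, 3.14].

## Interface

Orientations are given as [roll, pitch, yaw] about the fixed x, y, z axes, in that order (R = Rz(yaw) Ry(pitch) Rx(roll)).
In Python, from bench import robot gives the robot as it stands.
- The arm moves only by the shell command python3 nudge.py FILE, which reads ROWS from the file FILE. ROWS is a JSON object whose key "motion" holds a list of rows, 1 to 20 of them, each of 5 numbers: the finger opening in m, then dx, dy, dz in cm, then a turn about the tool's z in units of 0.2 rad; each row shifts and turns the commanded pose from where the row before left it, along the tool's axes as they then stand; what a row does not reach is not made up. A row lasts 1/12 s, in which the tool goes at most 0.0417 m and 0.125 rad, less where a joint would pass 70% of its speed; a pose out of reach is approached as far as the arm can. The fingers move at their own pace and stop on an object; the grip force is fixed at half the most. Time passes only in rows, so rows that do not move let the fingers close. It prints the time, the measured TCP pose, the force, the opening and the grip force at its end. Input that does not fit is refused with a message, and nothing moves.
- robot.get_obs(): the state, without advancing time (a new reading comes with each control period).
- robot.snapshot(name): name is "scene" or "top" or "wrist"; returns a dict with "color" (400x640x3 uint8, blue, green, red), "fx", "fy", "cx", "cy" (pixels), "k1" (the pictures are not rectified: a ray, as slopes to the right and down, at radius r is drawn at 1 + k1 r^2 times it, then the intrinsics apply), "extrinsics" (4x4, takes a point from world to camera coordinates). Camera axes: x right, y down, z forward; pixel columns grow to the right and rows downward; lengths in m; the calibration is good to about 2 mm. A picture is of the moment at which its call begins. There is no depth.
- robot.close_job(): hands the job in; it is judged then, once.
The state is a dict: "time": time; "joint_positions": joint angles; "qvel": joint speeds; "joint_torque": joint torques, N m; "tool_pos": TCP position; "ee_rot": TCP orientation; "wrist_force": force on the tool from outside, world axes, zero at the start; "wrist_torque": the same for the moment, N m; "width": finger opening in m; "finger_force": force on a finger pad.
Only numpy, scipy, OpenCV 4.12 (cv2) and the standard library are available. Lean on these libraries where they do the work, as an engineer would, in place of code of your own. Each camera call takes 0.05 s, during which the arm holds its last target. There are 200 camera calls.

## Task

First swing the little lamp aside until its shade stays at least 15 cm to the side of the candle holder's middle, then pull the red candle up out of the holder and lay it flat on the cork mat and let go of it. Take it again and lay it flat in the gift box with its wick towards the box's red end. The candle is brittle, so never let it fall or topple, and leave the other candles and the crockery as they stand.

Things in the scene. Friction and masses are not known exactly. Their poses are not given: they have to be found in the camera images.
- holder: Pale oak block, fixed, 70 (x) x 200 (y) x 100 (z) mm; origin: centre of its underside; its -x face looks roughly at the robot. Three square wells in its top, 28 mm wide, 88 mm deep (floor 12 mm above the table), at its own y = -62, 0, +62 mm. A candle stands loose and upright in each (leans at most 5 degrees); which colour stands where varies.
- candle_red: The red candle to be boxed: straight square stick of hard wax, 20 x 20 x 230 mm, about 95 g, with a thin white wick (8 mm, look only) on one end. Origin: centre of its foot; z runs along it to the wick end. Its sides are parallel to the holder's within a few degrees. In the holder its top is 242 mm above the table.
- red_mid (a point): Point at the middle of the red candle, 115 mm from either end.
- red_wick (a point): Point at the centre of the red candle's wick end.
- candle_cream: Cream candle, the same size, stays in the holder. Origin: centre of its foot, z up to the wick.
- candle_green: Dark green candle, the same size, stays in the holder. Origin: centre of its foot, z up to the wick.
- lamp (a joint): Swing angle (rad) of the lamp's level arm about its upright post, positive anticlockwise from above, -1.5 to 1.9; near 0 the arm reaches over the holder. Dry friction 0.45 N m (2.4 N at the knob) holds it where left. The arm is a dark bar 12 mm thick, 302 mm above the table; its white bell shade, 92 mm wide, 264 to 304 mm above the table, hangs low over the row of candles, in the way.
- lamp_knob (a point): Grip point on the lamp's upright brass knob, which stands on top of the shade: round, 14 mm thick, from 304 to 352 mm above the table; this point is 332 mm above the table, on the knob's axis, also the middle of the shade. Its x axis points level along the arm to the pivot axis, 190 mm away, where a fixed dark post 16 mm thick stands on a round base 110 mm wide, about 190 mm behind the holder.
- mat: Cork mat, fixed, 290 (x) x 130 (y) x 4 mm. Origin: centre of its underside.
- box: Open kraft gift box, fixed, 274 (x) x 90 (y) x 45 (z) mm outside, walls and floor 5 mm thick, inside 264 x 80 mm, 40 mm deep. Origin: centre of its underside. The end at its own -x is painted red.
- mug: White mug, 76 mm wide, 85 mm tall, handle at its own +y; origin centre of the underside. Leave alone.
- vase: Blue bottle vase, 66 mm wide, 150 mm tall; origin centre of the underside. Leave alone.
- jar: Amber jar with black lid, 70 mm wide, 75 mm tall; origin centre of the underside. Leave alone.

How it is judged:
By the outcome, as a careful person would: the job done as asked, in the order asked, and still so for the second after the job is handed in, with the robot touching nothing.
It also fails if it takes over 70 s, if anything falls off the work surface, if the arm or the gripper's body presses on something with over 40 N, if the wrist force passes 120 N, or if a joint passes its speed limit or range.

## Working session

There is one attempt and no reset: what is moved stays moved. The work goes in short steps, Python scripts to look and compute and a shell command to move; the robot and the scene stay as the last step left them, time stands still between calls to the robot, and variables do not carry over. Pictures are saved under pics/ and viewed, at most 10 in all, crops included, and the job is handed in when it is done.

```bash
ls; mkdir -p pics
cat > h.py <<'E'
import numpy as np,cv2
from bench import robot
def und(s,u,v):
    x,y=(u-s["cx"])/s["fx"],(v-s["cy"])/s["fy"]
    K=np.array([[s["fx"],0,s["cx"]],[0,s["fy"],s["cy"]],[0,0,1.]])
    p=cv2.undistortPoints(np.array([[[u,v]]],float),K,np.array([s["k1"],0,0,0,0.]))
    return np.array([*p[0,0],1.])
def ray(s,u,v):
    E=np.array(s["extrinsics"]);R,t=E[:3,:3],E[:3,3]
    return -R.T@t,R.T@und(s,u,v)
def plane(s,u,v,z):
    o,d=ray(s,u,v);return o+d*(z-o[2])/d[2]
def proj(s,P):
    E=np.array(s["extrinsics"]);p=E[:3,:3]@np.array(P)+E[:3,3];x=p[:2]/p[2];x=x*(1+s["k1"]*(x@x))
    return np.array([s["fx"]*x[0]+s["cx"],s["fy"]*x[1]+s["cy"]])
def tri(*r):
    A=0;b=0
    for o,d in r:
        d=d/np.linalg.norm(d);M=np.eye(3)-np.outer(d,d);A=A+M;b=b+M@o
    return np.linalg.solve(A,b)
E
python3 - <<'E'
from h import *
for n in("scene","top"):
    s=robot.snapshot(n);cv2.imwrite(f"pics/{n}0.png",s["color"])
    o,_=ray(s,320,200);print(n,o,s["k1"],s["fx"])
print(robot.get_obs())
E
```

```text
bench.py
nudge.py
pics
scene [1.10088323 0.83729612 1.11276674] -0.05966812960826175 430.0527342266551
top [ 0.34006143 -0.03873848  1.5697533 ] -0.0286967161553182 409.63235007241195
{'time': 0.1, 'joint_positions': array([-1.34810733e+00,  8.78534184e-02,  1.37208180e+00, -2.65894195e-05,
        1.68358889e+00, -1.03104348e-01]), 'qvel': array([ 0.00088212, -0.00090024, -0.00349474, -0.00073209, -0.00146623,
        0.00026251]), 'joint_torque': array([ 1.49185173e-03, -3.41252875e+01, -3.03300905e+01,  7.18964380e-02,
        3.04675859e-02, -9.98341966e-05]), 'tool_pos': array([ 0.1758963 , -0.52054056,  0.17504722]), 'ee_rot': array([-3.13966874e+00, -1.72502798e-04,  3.25790208e-01]), 'wrist_force': array([-0.25154517,  0.33972671, -0.36607126]), 'wrist_torque': array([ 0.0392453 ,  0.02796461, -0.01975747]), 'finger_force': 0.0, 'width': 0.09364376738739112}
```

View pics/scene0.png

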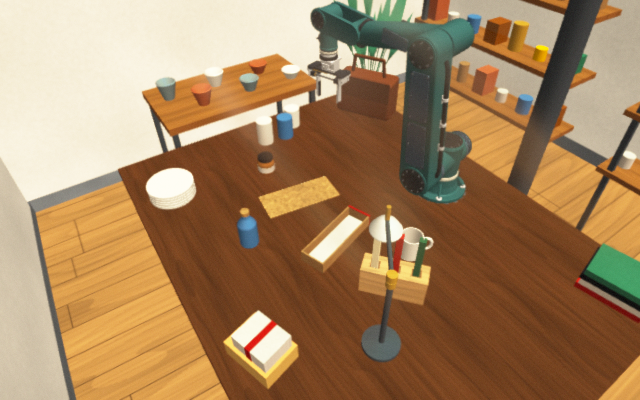

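View pics/top0.png

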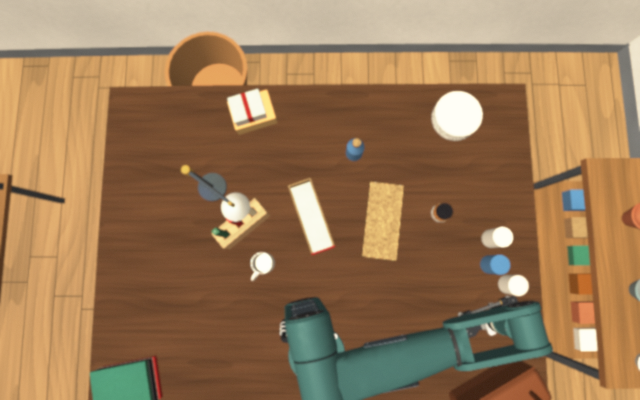

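The scene view shows the red candle in the middle of the holder at (397,250), cream at (377,250) and green at (420,258). The lamp shade is at (386,226) and its post base at (381,343). In the top view, the holder is at (240,224), shade (236,207), post base (211,187), box (311,216) with its red end at (322,250), and mat (383,220). I'll enlarge both views to get exact pixels.

Run:
```python
from h import *
a=cv2.imread("pics/top0.png")[165:285,175:415]
b=cv2.imread("pics/scene0.png")[170:370,240:450]
cv2.imwrite("pics/c1.png",cv2.resize(a,None,fx=3.3,fy=3.3,interpolation=cv2.INTER_CUBIC))
cv2.imwrite("pics/c2.png",cv2.resize(b,None,fx=3,fy=3,interpolation=cv2.INTER_CUBIC))
```

```text
(no output)
```

View pics/c1.png

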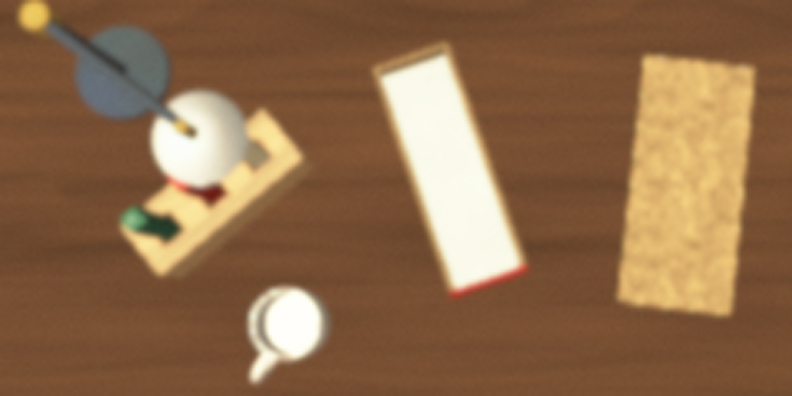

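View pics/c2.png

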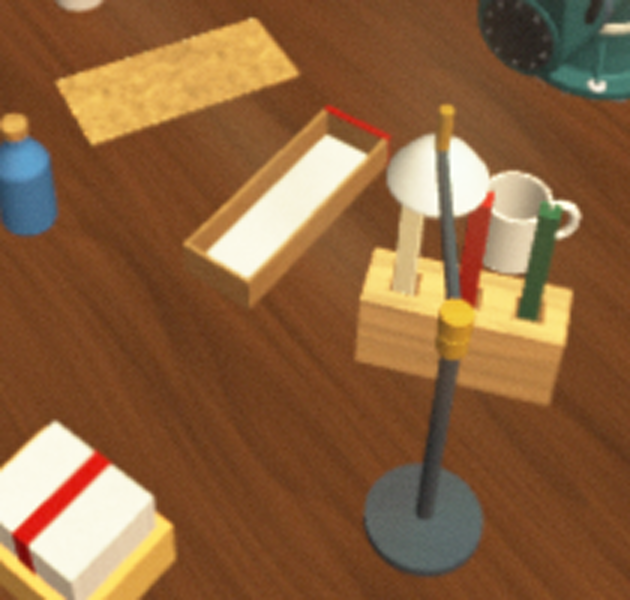

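Run:
```python
from h import *
T=robot.snapshot("top");S=robot.snapshot("scene")
t=lambda u,v,z:plane(T,175+(u+.5)/3.3-.5,165+(v+.5)/3.3-.5,z)
c=lambda u,v,z:plane(S,240+(u+.5)/3-.5,170+(v+.5)/3-.5,z)
np.set_printoptions(precision=4,suppress=True)
def rect(n,P):
    P=np.array(P);r=cv2.minAreaRect(P[:,:2].astype(np.float32)*1000);print(n,P[:,:2].tolist() and P[:,:2].round(3).tolist(),r)
rect("holderT",[t(*p,.1) for p in[(262,110),(302,157),(163,275),(120,228)]])
rect("holderS",[c(*p,.1) for p in[(374,250),(573,290),(557,345),(360,300)]])
rect("boxT",[t(*p,.045) for p in[(373,68),(446,42),(527,268),(450,295)]])
rect("boxS",[c(*p,.045) for p in[(328,108),(388,138),(250,282),(185,243)]])
rect("matT",[t(*p,.004) for p in[(643,54),(755,66),(732,316),(618,300)]])
rect("matS",[c(*p,.004) for p in[(57,82),(255,18),(299,73),(95,143)]])
print("knob T top",t(182,127,.352),"S top",c(447,107,.352),"S bot",c(445,150,.304))
print("shade mid T",t(199,138,.275))
print("post T",t(122,72,0),t(35,15,.33),"S",c(424,517,0),c(456,308,.31))
print("red S top",c(488,198,.242),"foot@.1",c(470,303,.1))
print("green S top",c(550,210,.242),"foot@.1",c(531,318,.1),"T top",t(132,218,.242))
print("cream @.1",c(405,292,.1)); print("mugT",t(290,323,.085))
print("jar",plane(T,444,211,.075),"vase",plane(T,356,144,.15))
```

```text
holderT [[0.566, 0.224], [0.514, 0.179], [0.385, 0.328], [0.436, 0.377]] ((475.04180908203125, 277.73297119140625), (70.53862762451172, 200.54383850097656), 40.67809295654297)
holderS [[0.516, 0.18], [0.383, 0.333], [0.444, 0.373], [0.567, 0.224]] ((476.1875915527344, 279.36395263671875), (71.90483856201172, 201.84263610839844), 40.39089584350586)
boxT [[0.623, 0.107], [0.653, 0.023], [0.394, -0.068], [0.364, 0.018]] ((508.470703125, 19.834060668945312), (274.52459716796875, 91.44526672363281), 19.024188995361328)
boxS [[0.392, -0.065], [0.364, 0.017], [0.62, 0.107], [0.648, 0.022]] ((505.6319580078125, 20.946975708007812), (271.2349853515625, 89.31409454345703), 18.725255966186523)
matT [[0.645, -0.207], [0.63, -0.339], [0.339, -0.304], [0.358, -0.173]] ((492.7557373046875, -255.54400634765625), (132.3116912841797, 293.28314208984375), 83.10743713378906)
matS [[0.625, -0.335], [0.34, -0.3], [0.356, -0.174], [0.638, -0.208]] ((490.53955078125, -254.13674926757812), (127.12886047363281, 287.1222229003906), 83.06448364257812)
knob T top [0.5119 0.2517 0.352 ] S top [0.5098 0.2512 0.352 ] S bot [0.5102 0.2561 0.304 ]
shade mid T [0.5119 0.2532 0.275 ]
post T [0.6277 0.4091 0.    ] [0.6224 0.3995 0.33  ] S [0.6209 0.4031 0.    ] [0.6204 0.3993 0.31  ]
red S top [0.4726 0.2816 0.242 ] foot@.1 [0.4792 0.2877 0.1   ]
green S top [0.4358 0.3245 0.242 ] foot@.1 [0.442  0.3352 0.1   ] T top [0.437 0.325 0.242]
cream @.1 [0.5237 0.241  0.1   ]
mugT [0.3334 0.1912 0.085 ]
jar [ 0.5182 -0.4713  0.075 ] vase [ 0.7517 -0.1461  0.15  ]
```

The rows are not in the units I measure in: shifts go in cm and turns go in units of 0.2 rad. I convert before sending: -0.0225 m is -2.25, -0.125 rad is -0.625.

```bash
echo '{"motion":[[0.09, 0, 0, -2.25, -0.625], [0.09, 0, 0, -2.25, -0.625], [0.09, 0, 0, -2.25, -0.625], [0.09, 0, 0, -2.25, -0.625], [0.09, 0, 0, -2.25, -0.625], [0.09, 0, 0, -2.25, -0.625], [0.09, 0, 0, -2.25, -0.625], [0.09, 0, 0, -2.25, -0.625], [0.09, 0, 0, -2.25, -0.625], [0.09, 0, 0, -2.25, -0.6]]}' > mv.in && python3 nudge.py mv.in | tail -3
echo '{"motion":[[0.05, 3.5, 1.5, 0, 0], [0.05, 3.5, 1.5, 0, 0], [0.05, 3.5, 1.5, 0, 0], [0.05, 3.5, 1.5, 0, 0], [0.05, 3.5, 1.5, 0, 0], [0.05, 3.5, 1.5, 0, 0], [0.05, 3.5, 1.5, 0, 0], [0.05, 3.5, 1.5, 0, 0], [0.05, 3.5, 1.5, 0, 0], [0.05, 3.5, 1.5, 0, 0], [0.05, 3.5, 1.5, 0, 0], [0.05, 3.5, 1.5, 0, 0], [0.05, 3.5, 1.5, 0, 0], [0.05, 3.5, 1.5, 0, 0], [0.05, 3.5, 1.5, 0, 0], [0.05, 3.5, 1.5, 0, 0], [0.05, 3.5, 1.5, 0, 0], [0.05, 3.5, 1.5, 0, 0], [0.05, 3.5, 1.5, 0, 0], [0.05, 3.5, 1.5, 0, 0]]}' > mv.in && python3 nudge.py mv.in | tail -3
```

```text
wrist_force: [0.8, -0.7, 0.3]
width: 0.09
finger_force: 0.0
wrist_force: [0.9, 0.3, 0.5]
width: 0.0499
finger_force: 0.0
```

Scaled: 0.02 m is 2, 0.01 m is 1.

```bash
echo '{"motion":[[0.05, 2, 1, 0, 0], [0.05, 2, 1, 0, 0], [0.05, 0, 0, 0, 0], [0.05, 0, 0, 0, 0]]}' > mv.in && python3 nudge.py mv.in
cat >> h.py <<'E'
def to(x,y,z,yaw=None):
    """needed shift in tool axes (and turn) from the measured pose"""
    from scipy.spatial.transform import Rotation as R
    o=robot.get_obs();r=R.from_euler("xyz",o["ee_rot"]).as_matrix()
    d=r.T@(np.array([x,y,z])-o["tool_pos"]);out=d.round(4).tolist()
    if yaw is not None: out.append(float(round(o["ee_rot"][2]-yaw,3)))
    print("shift",out)
E
python3 -c "
from h import *
to(.511,.2515,.315,np.pi/2)"
```

```text
time: 3.03
tool_pos: [0.4961, 0.2196, 0.3997]
ee_rot: [-3.139, 0.001, 1.572]
wrist_force: [-0.6, -1.0, -1.1]
width: 0.0499
finger_force: 0.0
shift [0.032, 0.0151, 0.0846, 0.002]
```

Scaled: 0.03 m is 3, 0.0245 m is 2.45.

```bash
echo '{"motion":[[0.05, 1.6, 0.75, 0, 0], [0.05, 1.6, 0.75, 0, 0], [0.05, 0, 0, 0, 0], [0.05, 0, 0, 3, 0], [0.05, 0, 0, 3, 0], [0.05, 0, 0, 2.45, 0], [0.05, 0, 0, 0, 0], [0, 0, 0, 0, 0], [0, 0, 0, 0, 0], [0, 0, 0, 0, 0], [0, 0, 0, 0, 0], [0, 0, 0, 0, 0], [0, 0, 0, 0, 0]]}' > mv.in && python3 nudge.py mv.in
python3 -c "
import numpy as np
p=np.array([.621,.401]);a=np.arctan2(.2515-.401,.511-.621);r=np.hypot(.11,.1495);print(r)
q=np.array([.511,.2515])
for i in range(1,14):
  b=a+np.radians(5.2*i);n=p+.19*np.array([np.cos(b),np.sin(b)]);print(i,n.round(3),'dx(tool)=%.4f dy=%.4f'%((n-q)[1],(n-q)[0]));q=n
"
```

```text
time: 4.12
tool_pos: [0.5128, 0.2516, 0.3183]
ee_rot: [3.136, -0.002, 1.571]
wrist_force: [6.5, 3.5, 2.6]
width: 0.0138
finger_force: 4.8
0.18560778539705708
1 [0.523 0.238] dx(tool)=-0.0131 dy=0.0117
2 [0.538 0.23 ] dx(tool)=-0.0082 dy=0.0151
3 [0.554 0.223] dx(tool)=-0.0068 dy=0.0158
4 [0.57  0.218] dx(tool)=-0.0054 dy=0.0164
5 [0.587 0.214] dx(tool)=-0.0039 dy=0.0168
6 [0.604 0.212] dx(tool)=-0.0023 dy=0.0171
7 [0.621 0.211] dx(tool)=-0.0008 dy=0.0172
8 [0.638 0.212] dx(tool)=0.0008 dy=0.0172
9 [0.655 0.214] dx(tool)=0.0024 dy=0.0171
10 [0.672 0.218] dx(tool)=0.0039 dy=0.0168
11 [0.689 0.223] dx(tool)=0.0054 dy=0.0164
12 [0.704 0.23 ] dx(tool)=0.0069 dy=0.0158
13 [0.72  0.239] dx(tool)=0.0083 dy=0.0151
```

Scaled: 0.0171 m is 1.71, 0.0168 m is 1.68.

```bash
echo '{"motion":[[0, 0, 0, 0, 0], [0, 0, 0, 0, 0], [0, -0.9, 1.3, 0, 0], [0, -0.82, 1.51, 0, 0], [0, -0.68, 1.58, 0, 0], [0, -0.54, 1.64, 0, 0], [0, -0.39, 1.68, 0, 0], [0, -0.23, 1.71, 0, 0], [0, 0, 0, 0, 0]]}' > mv.in && python3 nudge.py mv.in
echo '{"motion":[[0, -0.08, 1.72, 0, 0], [0, 0.08, 1.72, 0, 0], [0, 0.24, 1.71, 0, 0], [0, 0.39, 1.68, 0, 0], [0, 0.54, 1.64, 0, 0], [0, 0.69, 1.58, 0, 0], [0, 0.4, 0.7, 0, 0], [0, 0, 0, 0, 0], [0, 0, 0, 0, 0]]}' > mv.in && python3 nudge.py mv.in
```

```text
time: 4.87
tool_pos: [0.6069, 0.2116, 0.3173]
ee_rot: [3.141, 0.005, 1.565]
wrist_force: [1.8, -6.6, 4.0]
width: 0.0122
finger_force: 30.0
time: 5.62
tool_pos: [0.7149, 0.2358, 0.3173]
ee_rot: [3.137, 0.002, 1.567]
wrist_force: [5.3, -3.4, 3.4]
width: 0.0122
finger_force: 30.0
```

Scaled: -0.03 m is -3, -0.02 m is -2, -0.125 rad is -0.625.

```bash
echo '{"motion":[[0.03, 0, 0, 0, 0], [0.06, 0, 0, 0, 0], [0.06, 0, 0, 0, 0], [0.06, 0, 0, -2, 0], [0.06, 0, 0, -3, 0], [0.06, 0, 0, -3, 0], [0.06, 0, -3, 0, -0.625], [0.06, 0, -3, 0, -0.625], [0.06, 0, -3, 0, -0.625], [0.06, 0, -3, 0, -0.625], [0.06, 0, -3, 0, -0.625], [0.06, 0, 0, 0, -0.4], [0.06, 0, 0, 0, 0]]}' > mv.in && python3 nudge.py mv.in
python3 - <<'E'
from h import *
for n in("scene","top"):
    s=robot.snapshot(n);cv2.imwrite(f"pics/{n}1.png",s["color"])
a=cv2.imread("pics/top1.png")[145:265,170:300]
b=cv2.imread("pics/scene1.png")[150:310,330:460]
cv2.imwrite("pics/c3.png",np.hstack([cv2.resize(a,(390,480),interpolation=2),cv2.resize(b,(390,480),interpolation=2)]))
to(.4735,.2805,.28,np.radians(130.5))
E
```

```text
time: 6.7
tool_pos: [0.5415, 0.1926, 0.3708]
ee_rot: [3.118, 0.009, 2.277]
wrist_force: [0.2, -0.2, 0.7]
width: 0.0599
finger_force: 0.0
shift [0.1129, 0.0009, 0.0891, -0.004]
```

View pics/c3.png

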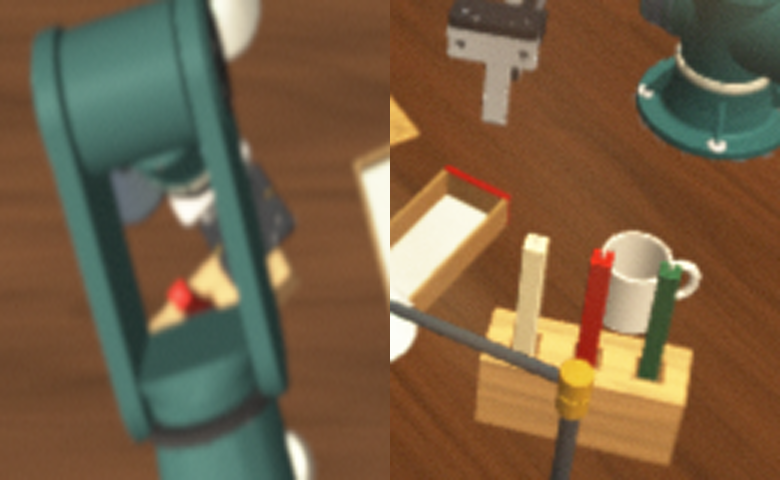

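The lamp is now off to the side. The red candle's top is at about (400,235) in the scene view and (231,218) in the top view. I'll triangulate that top.

Run:
```python
from h import *
S=robot.snapshot("scene");T=robot.snapshot("top")
def m(s,x0,x1,y0,y1):
    i=s["color"].astype(int);k=(i[...,2]>100)&(i[...,1]<70)&(i[...,0]<70);k2=np.zeros_like(k);k2[y0:y1,x0:x1]=k[y0:y1,x0:x1];return np.argwhere(k2)
for s,b in((S,(385,415,220,280)),(T,(222,250,205,235))):
    p=m(s,*b)
    for v in np.unique(p[:,0]):
        r=p[p[:,0]==v,1];print(v,r.min(),r.max(),end=" | ")
    print()
    for u,v in [(400.5,234.5)] if s is S else [(231,218.5)]: print(plane(s,u,v,.242))
# predicted outline of the top square at the estimate
for x,y in((.4735,.2805),(.4755,.2785)):
    print([proj(s,(x,y,.242)).round(1) for s in(S,T)])
```

```text
220 404 409 | 221 412 412 | 222 406 408 | 223 407 414 | 224 410 414 | 233 398 399 | 234 397 399 | 235 397 403 | 236 397 403 | 237 396 402 | 238 389 402 | 239 396 402 | 240 396 402 | 241 396 402 | 242 396 402 | 243 395 402 | 244 395 402 | 245 385 402 | 246 385 401 | 247 386 401 | 248 386 401 | 249 390 401 | 250 389 401 | 251 385 401 | 252 392 400 | 253 388 400 | 254 389 400 | 255 389 400 | 256 393 400 | 257 393 400 | 258 394 400 | 259 394 400 | 260 394 399 | 261 394 398 | 262 393 398 | 263 393 398 | 264 393 398 | 265 392 398 | 266 392 398 | 267 392 398 | 268 392 398 | 269 394 397 | 270 396 397 | 
[0.47389597 0.27544667 0.242     ]
216 230 230 | 218 232 234 | 219 232 236 | 220 231 239 | 221 231 236 | 222 231 233 | 
[0.47672215 0.27259252 0.242     ]
[array([401.8, 235.6]), array([228.6, 219.5])]
[array([400.8, 235.4]), array([229.2, 218.9])]
```

```bash
echo '{"motion":[[0.06, 3.6, 0, 0, 0], [0.06, 3.6, 0, 0, 0], [0.06, 3.6, 0, 0, 0], [0.06, 0, 0, 0, 0], [0.06, 0, 0, 3, 0], [0.06, 0, 0, 3, 0], [0.06, 0, 0, 3, 0], [0.06, 0, 0, 0, 0], [0.06, 0, 0, 0, 0]]}' > mv.in && python3 nudge.py mv.in
python3 -c "
from h import *
to(.475,.2755,.225,np.radians(130.5))"
```

```text
time: 7.65
tool_pos: [0.476, 0.2754, 0.2766]
ee_rot: [3.124, 0.008, 2.275]
wrist_force: [1.1, -0.3, 0.5]
width: 0.0599
finger_force: 0.0
shift [0.0011, -0.0016, 0.0516, -0.003]
```

```bash
echo '{"motion":[[0.06, 0, -0.1, 2, 0], [0.06, 0, 0, 2, 0], [0.06, 0, 0, 1.15, 0], [0.06, 0, 0, 0, 0], [0.04, 0, 0, 0, 0], [0.03, 0, 0, 0, 0], [0, 0, 0, 0, 0], [0, 0, 0, 0, 0], [0, 0, 0, 0, 0], [0, 0, 0, 0, 0], [0, 0, 0, 0, 0], [0, 0, 0, 0, 0], [0, 0, 0, 0, 0], [0, 0, 0, 0, 0]]}' > mv.in && python3 nudge.py mv.in
```

```text
time: 8.82
tool_pos: [0.4768, 0.2756, 0.2277]
ee_rot: [3.118, 0.01, 2.276]
wrist_force: [1.0, 0.3, -0.2]
width: 0.0006
finger_force: 0.0
```

Run:
```python
from h import *
a=robot.snapshot("wrist")["color"];b=robot.snapshot("scene")["color"][150:310,330:460]
cv2.imwrite("pics/c4.png",np.hstack([cv2.resize(a,(400,250)),cv2.resize(b,None,fx=2.5,fy=2.5,interpolation=2)[:250]]))
cv2.imwrite("pics/c4.png",np.hstack([cv2.resize(a,(480,400)),cv2.resize(b,(310,400),interpolation=2)]))
```

```text
(no output)
```

View pics/c4.png

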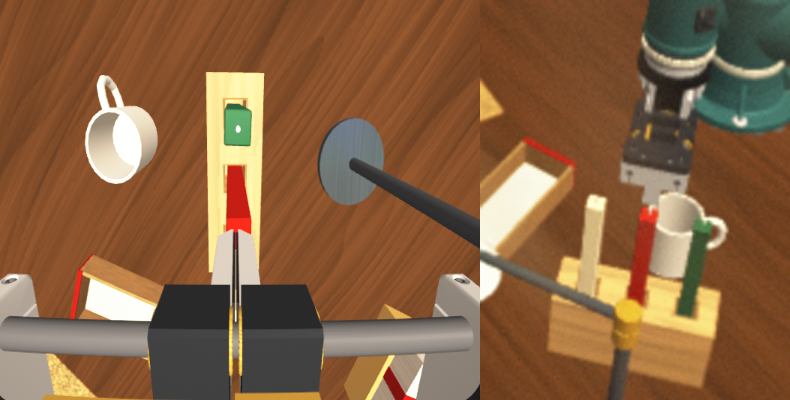

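The grasp missed. The fingers closed empty on the −y side of the red candle, whose bright top face shows in the wrist view at about (318,225) in full pixels. I'll reopen, back off upward and measure from the wrist camera.

Scaled: -0.03 m is -3, -0.02 m is -2.

```bash
echo '{"motion":[[0, 0, 0, -2, 0], [0, 0, 0, -3, 0], [0.06, 0, 0, 0, 0], [0.06, 0, 0, 0, 0], [0.06, 0, 0, 0, 0], [0.06, 0, 0, 0, 0], [0.06, 0, 0, 0, 0]]}' > mv.in && python3 nudge.py mv.in
python3 - <<'E'
from h import *
W=robot.snapshot("wrist");S=robot.snapshot("scene");cv2.imwrite("pics/w2.png",W["color"]);cv2.imwrite("pics/s2.png",S["color"])
i=W["color"].astype(int)
k=((i[...,2]>200)&(i[...,1]<90)&(i[...,0]<90)).astype(np.uint8)
n,l,st,c=cv2.connectedComponentsWithStats(k)
for j in range(1,n):
    if st[j,4]>20: print(st[j],c[j],plane(W,*c[j],.242))
to(.4745,.279,.242)
print([proj(W,(x,y,.242)) for x,y in((.475,.278),(.436,.325))], proj(W,robot.get_obs()["tool_pos"]))
a=cv2.resize(W["color"][60:300,220:420],(400,480));b=cv2.resize(S["color"][210:290,370:440],(400,480),interpolation=2)
cv2.imwrite("pics/c5.png",np.hstack([a,b]))
E
```

```text
time: 9.5
tool_pos: [0.475, 0.275, 0.276]
ee_rot: [3.12, 0.009, 2.276]
wrist_force: [1.1, 0.3, 0.0]
width: 0.0303
finger_force: 0.0
[305 185  27  38 682] [318.32404692 207.73460411] [0.47822927 0.27819566 0.242     ]
[112 253  18  56 310] [120.73225806 280.67096774] [0.39980519 0.13466846 0.242     ]
[513 368  46  24 490] [536.70612245 379.41632653] [0.73321311 0.28167605 0.242     ]
shift [0.0038, 0.0013, 0.0345]
[array([314.74759645, 205.17986642]), array([316.012031 , 118.6681108])] [313.217805   224.92234425]
```

View pics/c5.png

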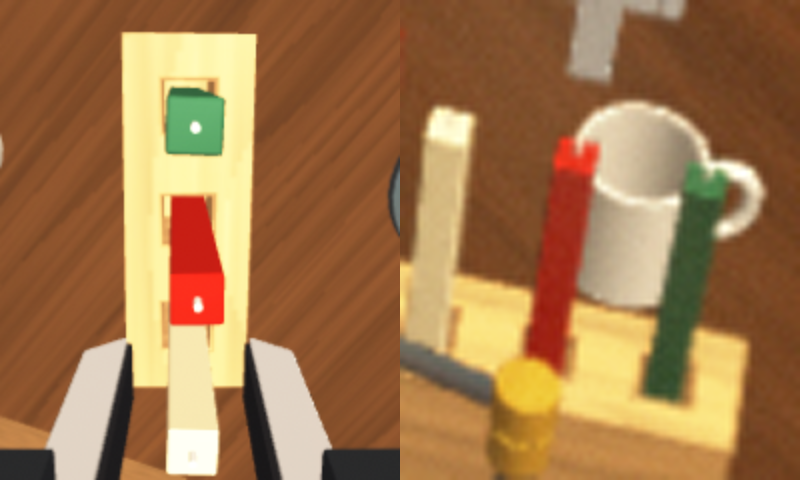

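Run:
```python
from h import *
S=robot.snapshot("scene");W=robot.snapshot("wrist");o=robot.get_obs();print(o["tool_pos"],o["width"])
t=o["tool_pos"]
h=np.array([.76,.65,0])
w=o["width"]/2
for d in(0,w,w+.012,-w,-w-.012): print(d,proj(S,t+h*d).round(1),proj(W,t+h*d).round(1))
a=cv2.resize(W["color"][150:290,240:400],(400,350),interpolation=2);b=cv2.resize(S["color"][195:245,380:430],(400,400),interpolation=2)[:350]
cv2.imwrite("pics/c6.png",np.hstack([a,b]))
```

```text
[0.47534503 0.27509078 0.27696934] 0.046174244097624474
0 [401.5 225.8] [313.1 224.8]
0.023087122048812237 [400.3 231.8] [349.7 224.5]
0.03508712204881224 [399.6 234.9] [368.6 224.3]
-0.023087122048812237 [402.7 219.9] [276.3 225.1]
-0.03508712204881224 [403.3 217. ] [257.2 225.3]
```

View pics/c6.png

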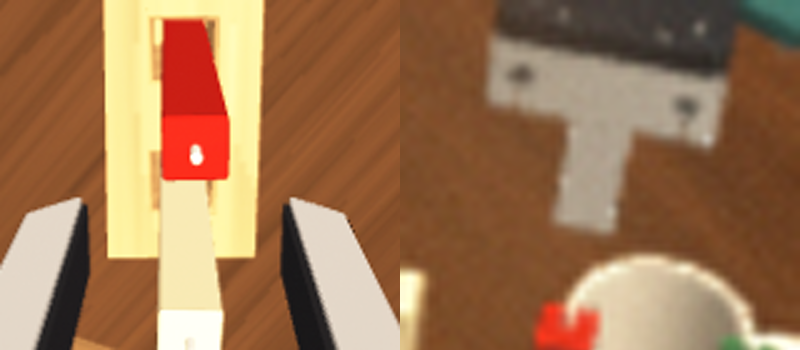

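The wrist crop shows the finger pads' front edges at row ~230 and the candle top at (318,209). The scene crop has the fingertip at (403,223), about 10 px above where the reported TCP projects. I'll measure this offset numerically, with the fingers settled, using a grey mask.

```bash
echo '{"motion":[[0.06, 0, 0, 0, 0], [0.06, 0, 0, 0, 0], [0.06, 0, 0, 0, 0]]}' > mv.in && python3 nudge.py mv.in
python3 - <<'E'
from h import *
o=robot.get_obs();t=o["tool_pos"];S=robot.snapshot("scene");print(t,o["width"])
from scipy.spatial.transform import Rotation as R
def tips(img,box):
    i=img[box[1]:box[3],box[0]:box[2]].astype(int);k=((i.max(2)-i.min(2)<30)&(i.min(2)>95)).astype(np.uint8)
    n,l,st,c=cv2.connectedComponentsWithStats(k)
    for j in range(1,n):
        if st[j,4]>8:
            p=np.argwhere(l==j);m=p[:,0].max();q=p[p[:,0]>=m-1]
            print("blob",st[j]+[box[0],box[1],0,0,0],"bottom row",m+box[1],"cols",q[:,1].min()+box[0],q[:,1].max()+box[0])
def pred(t,rot,w):
    r=R.from_euler("xyz",rot).as_matrix()
    for sgn in(1,-1): print("pred",[proj(S,t+r[:,1]*sgn*(w+e)+r[:,0]*x).round(1).tolist() for e in(0,.0125) for x in(-.008,.008)])
tips(S["color"],(380,195,440,240));pred(t,o["ee_rot"],o["width"]/2)
print("start");tips(cv2.imread("pics/scene0.png"),(300,55,350,100));pred(np.array([.1759,-.5205,.175]),[-3.1397,0,.3258],.0468)
E
```

```text
time: 9.95
tool_pos: [0.4756, 0.2752, 0.2777]
ee_rot: [3.118, 0.01, 2.276]
wrist_force: [0.5, -0.1, -1.0]
width: 0.0597
finger_force: 0.0
[0.47557228 0.27521535 0.27773053] 0.05971398924798423
blob [436 196   4   5  17] bottom row 200 cols 436 439
blob [407 202  13   8  35] bottom row 209 cols 414 417
pred [[396.9, 232.6], [402.9, 233.8], [396.2, 235.9], [402.3, 237.1]]
pred [[400.1, 217.8], [405.9, 218.9], [400.8, 214.8], [406.5, 215.9]]
start
blob [300  55  18  14 122] bottom row 68 cols 300 304
blob [300  95   7   5  22] bottom row 99 cols 300 306
pred [[320.3, 100.9], [318.0, 102.3], [318.0, 100.0], [315.8, 101.5]]
pred [[337.5, 107.4], [335.3, 108.9], [339.9, 108.3], [337.7, 109.8]]
```

Run:
```python
from h import *
for n,b in(("scene",(300,40,360,125)),("top",(440,270,560,350))):
    s=robot.snapshot(n);a=cv2.imread(f"pics/{n}0.png")
    d=np.abs(a.astype(int)-s["color"]).max(2)
    k=(d>45)[b[1]:b[3],b[0]:b[2]]
    for v in range(0,k.shape[0],3):
        r=np.flatnonzero(k[v]);print(v+b[1],(r.min()+b[0],r.max()+b[0],len(r)) if len(r) else "-",end=" ")
    print()
    for z in(.175,.195,.25): print(z,proj(s,(.1759,-.5205,z)).round(1))
a=cv2.imread("pics/scene0.png")[30:130,280:380];b=cv2.imread("pics/s2.png")[190:260,370:440]
cv2.imwrite("pics/c7.png",np.hstack([cv2.resize(a,(400,400),interpolation=2),cv2.resize(b,(400,400),interpolation=2)]))
```

```text
40 (np.int64(318), np.int64(359), 42) 43 (np.int64(319), np.int64(359), 32) 46 (np.int64(319), np.int64(359), 22) 49 (np.int64(319), np.int64(337), 19) 52 (np.int64(319), np.int64(337), 19) 55 (np.int64(319), np.int64(337), 19) 58 (np.int64(319), np.int64(337), 19) 61 (np.int64(314), np.int64(329), 16) 64 (np.int64(308), np.int64(337), 28) 67 (np.int64(307), np.int64(337), 31) 70 (np.int64(308), np.int64(348), 40) 73 (np.int64(309), np.int64(349), 38) 76 (np.int64(312), np.int64(348), 21) 79 (np.int64(316), np.int64(348), 23) 82 (np.int64(317), np.int64(345), 16) 85 (np.int64(316), np.int64(341), 8) 88 (np.int64(317), np.int64(340), 7) 91 (np.int64(316), np.int64(340), 10) 94 (np.int64(317), np.int64(340), 7) 97 (np.int64(337), np.int64(340), 4) 100 (np.int64(337), np.int64(340), 4) 103 - 106 - 109 - 112 - 115 - 118 - 121 - 124 - 
0.175 [327.7 104.8]
0.195 [327.7 100.7]
0.25 [327.7  89.1]
270 - 273 - 276 - 279 - 282 - 285 - 288 - 291 - 294 - 297 (np.int64(506), np.int64(513), 5) 300 (np.int64(503), np.int64(508), 6) 303 (np.int64(491), np.int64(538), 41) 306 (np.int64(487), np.int64(539), 50) 309 (np.int64(479), np.int64(539), 55) 312 (np.int64(459), np.int64(539), 69) 315 (np.int64(459), np.int64(539), 80) 318 (np.int64(451), np.int64(541), 91) 321 (np.int64(444), np.int64(541), 98) 324 (np.int64(444), np.int64(543), 99) 327 (np.int64(442), np.int64(544), 101) 330 (np.int64(440), np.int64(545), 94) 333 (np.int64(440), np.int64(546), 86) 336 (np.int64(440), np.int64(547), 65) 339 (np.int64(440), np.int64(548), 61) 342 (np.int64(440), np.int64(550), 63) 345 (np.int64(440), np.int64(551), 67) 348 (np.int64(440), np.int64(552), 83) 
0.175 [471.6 309.6]
0.195 [473.7 310.3]
0.25 [479.9 312.4]
```

View pics/c7.png

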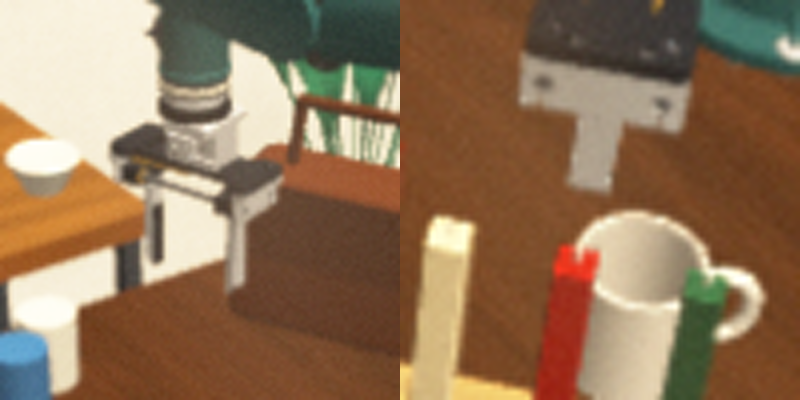

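The left crop has the start fingertips at (317,95) and (338,102). The right crop has the current near fingertip at (403,223). Both sit above the TCP's projection, so I'll fit the offset.

Run:
```python
from h import *
from scipy.optimize import least_squares
from scipy.spatial.transform import Rotation as R
S=robot.snapshot("scene")
A=(np.array([.1759,-.5205,.175]),R.from_euler("xyz",[-3.1397,0,.3258]).as_matrix())
B=(np.array([.475,.275,.276]),R.from_euler("xyz",[3.12,.009,2.276]).as_matrix())
ob=[(A,-.0468-.0125,(338.5,102.5)),(A,.0468,(316.5,95.5)),(B,.015+.0125,(403.2,222.7))]
for lab in("tool","world"):
    f=lambda e:np.concatenate([proj(S,P[0]+P[1][:,1]*w+(P[1]@e if lab=="tool" else e))-o for P,w,o in ob])
    r=least_squares(f,np.zeros(3),x_scale=.01);print(lab,r.x.round(4),r.fun.round(1))
for dz in (0,.01,.02,.03): print(dz,proj(S,B[0]+B[1][:,1]*.0275+[0,0,dz]).round(1))
```

```text
tool [ 0.0053 -0.0003 -0.0357] [-0.3 -0.4  1.8 -0.7  0.7  0.9]
world [0.0005 0.0001 0.035 ] [ 0.4 -0.7  2.5 -1.  -1.7  1.1]
0 [400.1 232.9]
0.01 [400.5 230.3]
0.02 [401.  227.7]
0.03 [401.4 225. ]
```

The fits agree: the real fingertips sit about 30–35 mm above the reported TCP. I'll pin that down by gently touching the mat with the closed fingers.

The rows are not in the units I measure in: shifts go in cm and turns go in units of 0.2 rad. I convert before sending: 0.04 m is 4, -0.0288 m is -2.88.

```bash
echo '{"motion":[[0, 0, 0, -3, 0], [0, 0, 0, -3, 0], [0, -2.88, -2.46, 0, 0], [0, -2.88, -2.46, 0, 0], [0, -2.88, -2.46, 0, 0], [0, -2.88, -2.46, 0, 0], [0, -2.88, -2.46, 0, 0], [0, -2.88, -2.46, 0, 0], [0, -2.88, -2.46, 0, 0], [0, -2.88, -2.46, 0, 0], [0, -2.88, -2.46, 0, 0], [0, -2.88, -2.46, 0, 0], [0, -2.88, -2.46, 0, 0], [0, -2.88, -2.46, 0, 0], [0, -2.88, -2.46, 0, 0], [0, -2.88, -2.46, 0, 0], [0, 0, 0, 4, 0], [0, 0, 0, 4, 0], [0, 0, 0, 4, 0], [0, 0, 0, 4, 0]]}' > mv.in && python3 nudge.py mv.in
echo '{"motion":[[0, 0, 0, 4, 0], [0, 0, 0, 4, 0], [0, 0, 0, 4, 0], [0, 0, 0, 2, 0], [0, 0, 0, 0, 0], [0, 0, 0, 0, 0]]}' > mv.in && python3 nudge.py mv.in
```

```text
time: 11.82
tool_pos: [0.477, -0.2547, 0.1719]
ee_rot: [3.117, 0.011, 2.275]
wrist_force: [0.2, -0.8, -0.2]
width: 0.0003
finger_force: 0.0
time: 12.32
tool_pos: [0.4799, -0.2526, 0.0326]
ee_rot: [3.118, 0.007, 2.276]
wrist_force: [-0.1, -0.4, 0.3]
width: 0.0005
finger_force: 0.0
```

```bash
echo '{"motion":[[0, 0, 0, 1, 0], [0, 0, 0, 1, 0], [0, 0, 0, 0, 0], [0, 0, 0, 0, 0]]}' > mv.in && python3 nudge.py mv.in|sed -n '2p;4p'
echo '{"motion":[[0, 0, 0, 0.4, 0], [0, 0, 0, 0, 0], [0, 0, 0, 0, 0]]}' > mv.in && python3 nudge.py mv.in|sed -n '2p;4p'
echo '{"motion":[[0, 0, 0, 0.4, 0], [0, 0, 0, 0, 0], [0, 0, 0, 0, 0]]}' > mv.in && python3 nudge.py mv.in|sed -n '2p;4p'
```

```text
tool_pos: [0.4811, -0.253, 0.0138]
wrist_force: [-0.4, -0.5, -0.1]
tool_pos: [0.4812, -0.253, 0.0097]
wrist_force: [0.3, 0.6, -0.2]
tool_pos: [0.481, -0.2527, 0.0052]
wrist_force: [-0.5, 0.7, -0.4]
```

```bash
for i in 1; do echo '{"motion":[[0, 0, 0, 0.3, 0], [0, 0, 0, 0, 0], [0, 0, 0, 0, 0]]}' > mv.in && python3 nudge.py mv.in|sed -n '2p;4p'
echo '{"motion":[[0, 0, 0, 0.3, 0], [0, 0, 0, 0, 0], [0, 0, 0, 0, 0]]}' > mv.in && python3 nudge.py mv.in|sed -n '2p;4p'
echo '{"motion":[[0, 0, 0, 0.3, 0], [0, 0, 0, 0, 0], [0, 0, 0, 0, 0]]}' > mv.in && python3 nudge.py mv.in|sed -n '2p;4p'; done
```

```text
tool_pos: [0.4811, -0.2527, 0.0022]
wrist_force: [-0.8, 0.3, 0.4]
tool_pos: [0.4812, -0.2527, -0.0008]
wrist_force: [-0.5, 1.1, 0.1]
tool_pos: [0.4813, -0.2527, -0.0038]
wrist_force: [0.3, 0.1, -0.0]
```

No contact even at a reported z of −4 mm, which confirms the bias. I'll keep going gently.

Scaled: 0.006 m is 0.6.

```bash
echo '{"motion":[[0, 0, 0, 0.6, 0], [0, 0, 0, 0, 0], [0, 0, 0, 0, 0]]}' > mv.in && python3 nudge.py mv.in|sed -n '2p;4p'
echo '{"motion":[[0, 0, 0, 0.4, 0], [0, 0, 0, 0, 0], [0, 0, 0, 0, 0]]}' > mv.in && python3 nudge.py mv.in|sed -n '2p;4p'
echo '{"motion":[[0, 0, 0, 0.3, 0], [0, 0, 0, 0, 0], [0, 0, 0, 0, 0]]}' > mv.in && python3 nudge.py mv.in|sed -n '2p;4p'
echo '{"motion":[[0, 0, 0, 0.3, 0], [0, 0, 0, 0, 0], [0, 0, 0, 0, 0]]}' > mv.in && python3 nudge.py mv.in|sed -n '2p;4p'
```

```text
tool_pos: [0.4811, -0.2524, -0.0102]
wrist_force: [0.7, 0.3, 0.1]
tool_pos: [0.4814, -0.2525, -0.0139]
wrist_force: [0.4, 0.9, -0.2]
tool_pos: [0.4816, -0.2526, -0.0167]
wrist_force: [0.3, -0.6, -0.3]
tool_pos: [0.4817, -0.2526, -0.0198]
wrist_force: [1.0, -0.4, -0.5]
```

Scaled: 0.003 m is 0.3.

```bash
echo '{"motion":[[0, 0, 0, 0.3, 0], [0, 0, 0, 0, 0], [0, 0, 0, 0, 0]]}' > mv.in && python3 nudge.py mv.in|sed -n '2p;4p'
echo '{"motion":[[0, 0, 0, 0.3, 0], [0, 0, 0, 0, 0], [0, 0, 0, 0, 0]]}' > mv.in && python3 nudge.py mv.in|sed -n '2p;4p'
echo '{"motion":[[0, 0, 0, 0.3, 0], [0, 0, 0, 0, 0], [0, 0, 0, 0, 0]]}' > mv.in && python3 nudge.py mv.in|sed -n '2p;4p'
echo '{"motion":[[0, 0, 0, 0.3, 0], [0, 0, 0, 0, 0], [0, 0, 0, 0, 0]]}' > mv.in && python3 nudge.py mv.in|sed -n '1,4p'
```

```text
tool_pos: [0.4817, -0.2525, -0.0228]
wrist_force: [1.1, -0.7, -0.8]
tool_pos: [0.4824, -0.2529, -0.025]
wrist_force: [1.0, 0.3, 1.8]
tool_pos: [0.4825, -0.253, -0.0252]
wrist_force: [-5.4, 3.2, 16.8]
time: 15.9
tool_pos: [0.4826, -0.2531, -0.0253]
ee_rot: [3.118, 0.011, 2.276]
wrist_force: [-10.9, 4.8, 29.1]
```

```bash
echo '{"motion":[[0, 0, 0, -3.5, 0], [0, 0, 0, -4, 0], [0, 0, 0, -4, 0], [0, 0, 0, -4, 0], [0, 0, 0, -4, 0], [0, 0, 0, -4, 0], [0, 0, 0, -4, 0], [0.06, 0, 0, -4, 0], [0.06, 2.8, 2.46, -0.5, 0], [0.06, 2.88, 2.46, 0, 0], [0.06, 2.88, 2.46, 0, 0], [0.06, 2.88, 2.46, 0, 0], [0.06, 2.88, 2.46, 0, 0], [0.06, 2.88, 2.46, 0, 0], [0.06, 2.88, 2.46, 0, 0], [0.06, 2.88, 2.46, 0, 0], [0.06, 2.88, 2.46, 0, 0], [0.06, 2.88, 2.46, 0, 0], [0.06, 2.88, 2.46, 0, 0], [0.06, 2.88, 2.46, 0, 0]]}' > mv.in && python3 nudge.py mv.in|sed -n 2p
echo '{"motion":[[0.06, 2.88, 2.46, 0, 0], [0.06, 2.88, 2.46, 0, 0], [0.06, 0, 0, 0, 0], [0.06, 0, 0, 0, 0], [0.06, 0, 0, 0, 0]]}' > mv.in && python3 nudge.py mv.in
python3 -c "
from h import *
to(.475,.2785,.196,np.radians(130.5))"
```

```text
tool_pos: [0.4751, 0.2006, 0.2918]
time: 17.98
tool_pos: [0.4756, 0.2741, 0.2922]
ee_rot: [3.119, 0.01, 2.276]
wrist_force: [2.0, -0.1, 0.2]
width: 0.0601
finger_force: 0.0
shift [0.0047, 0.0002, 0.0962, -0.002]
```

Scaled: 0.03 m is 3, 0.02 m is 2.

```bash
echo '{"motion":[[0.06, 0.47, 0, 2, 0], [0.06, 0, 0, 3, 0], [0.06, 0, 0, 2, 0], [0.06, 0, 0, 2, 0], [0.06, 0, 0, 0.6, 0], [0.06, 0, 0, 0, 0], [0.04, 0, 0, 0, 0], [0.03, 0, 0, 0, 0], [0, 0, 0, 0, 0], [0, 0, 0, 0, 0], [0, 0, 0, 0, 0], [0, 0, 0, 0, 0], [0, 0, 0, 0, 0], [0, 0, 0, 0, 0], [0, 0, 0, 0, 0]]}' > mv.in && python3 nudge.py mv.in
```

```text
time: 19.23
tool_pos: [0.4751, 0.2789, 0.1971]
ee_rot: [3.117, 0.01, 2.276]
wrist_force: [-1.5, -0.0, 3.0]
width: 0.0197
finger_force: 30.0
```

Scaled: -0.02 m is -2, -0.015 m is -1.5.

```bash
echo '{"motion":[[0, 0, 0, -0.5, 0], [0, 0, 0, -1, 0], [0, 0, 0, -1, 0], [0, 0, 0, -1.5, 0], [0, 0, 0, -1.5, 0], [0, 0, 0, -1.5, 0], [0, 0, 0, -1.5, 0], [0, 0, 0, -1.5, 0], [0, 0, 0, -1.5, 0], [0, 0, 0, -1.5, 0], [0, 0, 0, -2, 0], [0, 0, 0, -2, 0], [0, 0, 0, -2, 0], [0, 0, 0, -1.5, 0], [0, 0, 0, 0, 0]]}' > mv.in && python3 nudge.py mv.in
echo '{"motion":[[0, 0, -1, 0, 0], [0, 0, -2, 0, 0], [0, 0, -2.5, 0, 0], [0, 0, -2.5, 0, 0], [0, 0, -2, 0, 0], [0, 0, 0, 0, -0.5], [0, 0, 0, 0, -0.625], [0, 0, 0, 0, -0.625], [0, 0, 0, 0, -0.625], [0, 0, 0, 0, -0.625], [0, 0, 0, 0, -0.5], [0, 0, 0, 0, -0.225], [0, 0, 0, 0, 0], [0, 0, 0, 0, 0]]}' > mv.in && python3 nudge.py mv.in
python3 -c "
from h import *
to(.616,-.27,.24,np.radians(173.1))
s=robot.snapshot('scene');i=s['color'].astype(int);k=((i[...,2]>90)&(i[...,1]<60)&(i[...,0]<60)).astype(np.uint8)
n,l,st,c=cv2.connectedComponentsWithStats(k)
for j in range(1,n):
  if st[j,4]>40: print(st[j],c[j])
t=robot.get_obs()['tool_pos'];print(proj(s,t+[0,0,.029]),proj(s,t+[0,0,.029-.214]))
"
```

```text
time: 20.48
tool_pos: [0.4706, 0.2774, 0.4067]
ee_rot: [3.109, 0.012, 2.276]
wrist_force: [-0.3, 1.0, -1.2]
width: 0.0195
finger_force: 29.9
time: 21.65
tool_pos: [0.3937, 0.2123, 0.3989]
ee_rot: [3.131, 0.023, 3.019]
wrist_force: [-0.4, -0.5, -0.8]
width: 0.0201
finger_force: 29.9
shift [-0.2757, -0.4534, 0.1603, -0.002]
[251  67  13   6  46] [257.06521739  69.39130435]
[401 151  20  69 641] [409.92043682 186.83931357]
[218 172  27  35 142] [231.73943662 188.95774648]
[348 205  22  11  53] [358.32075472 210.13207547]
[530 230  39  31 138] [551.17391304 245.02898551]
[275 246  47  61 345] [300.65797101 277.54492754]
[196 257  35  50 270] [211.91481481 281.92592593]
[176 262  13  23  58] [180.70689655 273.68965517]
[269 270  19  25  46] [279.45652174 283.19565217]
[573 276  67  48 437] [605.56064073 301.63615561]
[497 281  52  49 316] [529.93670886 307.0443038 ]
[288 293  19  26  78] [296.82051282 304.16666667]
[215 301  17  23  97] [221.46391753 310.95876289]
[425 300  54  51 255] [450.6        323.98039216]
[549 316  33  42 187] [563.18716578 333.21390374]
[244 321  33  39 238] [258.23109244 338.25210084]
[523 324  26  23  90] [537.17777778 334.2       ]
[459 339  13   9  46] [464.7826087  344.36956522]
[549 344  19  18  57] [557.85964912 351.77192982]
[464 349  20  17  97] [474.19587629 356.6185567 ]
[360 362  17  11  42] [367.21428571 368.        ]
[508 364  37  36  98] [526.73469388 383.57142857]
[373 373  28  27 152] [386.09210526 387.05263158]
[540 378  17  16  42] [548.11904762 385.52380952]
[269 385  15  15  89] [275.91011236 393.33707865]
[415.48511347 159.25602075] [405.67170715 217.0353126 ]
```

Scaled: -0.0324 m is -3.24, -0.0197 m is -1.97.

```bash
echo '{"motion":[[0, -1, -1.62, 0, 0], [0, -1.97, -3.24, 0, 0], [0, -1.97, -3.24, 0, 0], [0, -1.97, -3.24, 0, 0], [0, -1.97, -3.24, 0, 0], [0, -1.97, -3.24, 0, 0], [0, -1.97, -3.24, 0, 0], [0, -1.97, -3.24, 0, 0], [0, -1.97, -3.24, 0, 0], [0, -1.97, -3.24, 0, 0], [0, -1.97, -3.24, 0, 0], [0, -1.97, -3.24, 0, 0], [0, -1.97, -3.24, 0, 0], [0, -1.97, -3.24, 0, 0], [0, -1, -1.62, 2, 0], [0, 0, 0, 3, 0], [0, 0, 0, 3, 0], [0, 0, 0, 3, 0], [0, 0, 0, 3, 0], [0, 0, 0, 2, 0]]}' > mv.in && python3 nudge.py mv.in|sed -n '2p;4p'
echo '{"motion":[[0, 0, 0, 0, 0], [0, 0, 0, 0, 0], [0, 0, 0, 0, 0]]}' > mv.in && python3 nudge.py mv.in
python3 -c "
from h import *
to(.616,-.27,.189,np.radians(173.1))"
```

```text
tool_pos: [0.6162, -0.2694, 0.2362]
wrist_force: [-0.0, -0.2, -1.1]
time: 23.62
tool_pos: [0.6178, -0.2702, 0.2427]
ee_rot: [3.132, 0.026, 3.02]
wrist_force: [-0.2, 0.1, -1.4]
width: 0.0197
finger_force: 29.9
shift [0.0032, -0.0005, 0.0536, -0.001]
```

Scaled: 0.02 m is 2, 0.015 m is 1.5.

```bash
echo '{"motion":[[0, 0.15, 0, 2, 0], [0, 0, 0, 1.5, 0], [0, 0, 0, 1, 0], [0, 0, 0, 0, 0], [0, 0, 0, 0, 0]]}' > mv.in && python3 nudge.py mv.in|sed -n '2p;4p'
echo '{"motion":[[0, 0, 0, 0.4, 0], [0, 0, 0, 0, 0], [0, 0, 0, 0, 0]]}' > mv.in && python3 nudge.py mv.in|sed -n '2p;4p'
echo '{"motion":[[0, 0, 0, 0.4, 0], [0, 0, 0, 0, 0], [0, 0, 0, 0, 0]]}' > mv.in && python3 nudge.py mv.in|sed -n '2p;4p'
```

```text
tool_pos: [0.6172, -0.2696, 0.1969]
wrist_force: [0.9, -0.2, -0.5]
tool_pos: [0.6173, -0.2695, 0.1927]
wrist_force: [-1.2, -0.2, -1.4]
tool_pos: [0.6175, -0.2699, 0.1891]
wrist_force: [-1.3, -0.1, 2.6]
```

```bash
cat > red.py <<'E'
from h import *
s=robot.snapshot("scene");i=s["color"].astype(int);k=((i[...,2]>80)&(i[...,1]<.4*i[...,2])&(i[...,0]<.45*i[...,2])).astype(np.uint8)
k[:,:230]=0;k[:,345:]=0;k[:110]=0;k[230:]=0
i=cv2.cvtColor(s["color"],cv2.COLOR_BGR2HSV);k&=((i[...,0]<4)|(i[...,0]>174)).astype(np.uint8)
n,l,st,c=cv2.connectedComponentsWithStats(k);j=1+np.argmax(st[1:,4]);print(st[j],c[j])
p=np.argwhere(l==j)[:,::-1].astype(np.float32);x,y,a,b=cv2.fitLine(p,cv2.DIST_L2,0,.01,.01).ravel()*1
q=(p-[a,b])@[x,y];e=[np.array([a,b])+t*np.array([x,y]) for t in(q.min(),q.max())];print("ends",np.round(e,1).tolist())
t=robot.get_obs()["tool_pos"];print("tip",proj(s,t+[0,0,.037]))
E
echo '{"motion":[[0, 0, 0, 0.1, 0], [0, 1.8, 0, 0.05, 0], [0, 2, 0, 0.15, 0], [0, 0, 0, 0, 0]]}' > mv.in && python3 nudge.py mv.in; python3 red.py
```

```text
time: 24.87
tool_pos: [0.578, -0.2649, 0.186]
ee_rot: [3.132, 0.026, 3.02]
wrist_force: [0.1, 0.1, 6.1]
width: 0.0193
finger_force: 30.0
[266 168   9  39 172] [269.73255814 187.9127907 ]
ends [[267.79998779296875, 206.10000610351562], [271.79998779296875, 168.10000610351562]]
tip [273.15505439 156.23055473]
```

```bash
cat >> red.py <<'E'
u,v=max(e,key=lambda w:w[1]);f=plane(s,u,v,.006);print("foot on mat",f.round(3),"tilt deg",np.degrees(np.arctan2(np.hypot(*(t-f)[:2]),t[2]+.037-.004)).round(1))
E
python3 red.py
```

```text
[266 168   8  38 176] [269.80113636 186.86363636]
ends [[268.0, 205.10000610351562], [271.70001220703125, 168.1999969482422]]
tip [273.01518817 156.25729844]
foot on mat [ 0.618 -0.272  0.006] tilt deg 10.1
```

Foot held and tilt is 10°, so the candle pivots in the grip. I'll continue the arc.

```bash
echo '{"motion":[[0, 1.89, 0, 0.32, 0], [0, 1.89, 0, 0.52, 0], [0, 1.79, 0, 0.66, 0], [0, 1.79, 0, 0.81, 0], [0, 0, 0, 0, 0]]}' > mv.in && python3 nudge.py mv.in; python3 red.py
echo '{"motion":[[0, 1.64, 0, 0.97, 0], [0, 1.63, 0, 1.11, 0], [0, 0, 0, 0, 0]]}' > mv.in && python3 nudge.py mv.in; python3 red.py
```

```text
time: 25.38
tool_pos: [0.5039, -0.2555, 0.1596]
ee_rot: [3.131, 0.02, 3.019]
wrist_force: [-4.4, 0.2, 9.1]
width: 0.0195
finger_force: 30.0
[267 179  17  27 130] [274.25384615 192.54615385]
ends [[268.29998779296875, 204.60000610351562], [281.29998779296875, 178.1999969482422]]
tip [293.14843136 156.37785424]
foot on mat [ 0.616 -0.273  0.006] tilt deg 30.1
time: 25.68
tool_pos: [0.4713, -0.251, 0.1368]
ee_rot: [3.13, 0.017, 3.019]
wrist_force: [-7.2, 0.2, 8.8]
width: 0.0197
finger_force: 30.0
[268 182  17  24 124] [275.58870968 194.31451613]
ends [[268.70001220703125, 204.5], [283.6000061035156, 182.39999389648438]]
tip [301.83698875 158.95418377]
foot on mat [ 0.614 -0.273  0.006] tilt deg 40.0
```

Scaled: 0.0159 m is 1.59, 0.0153 m is 1.53.

```bash
echo '{"motion":[[0, 1.53, 0, 1.25, 0], [0, 1.43, 0, 1.36, 0], [0, 1.27, 0, 1.48, 0], [0, 1.2, 0, 1.59, 0], [0, 0, 0, 0, 0]]}' > mv.in && python3 nudge.py mv.in; python3 red.py
echo '{"motion":[[0, 0.97, 0, 1.68, 0], [0, 0.85, 0, 1.76, 0], [0, 0, 0, 0, 0], [0, 0, 0, 0, 0]]}' > mv.in && python3 nudge.py mv.in; python3 red.py
```

```text
time: 26.15
tool_pos: [0.4194, -0.2428, 0.0758]
ee_rot: [3.127, 0.017, 3.019]
wrist_force: [-1.5, -0.8, 0.7]
width: 0.0194
finger_force: 30.0
[269 187  21  18 117] [278.56410256 196.08547009]
ends [[269.6000061035156, 203.5], [289.20001220703125, 187.3000030517578]]
tip [315.1390849  168.20694289]
foot on mat [ 0.609 -0.276  0.006] tilt deg 59.9
time: 26.53
tool_pos: [0.4057, -0.2419, 0.0447]
ee_rot: [3.13, 0.023, 3.021]
wrist_force: [-0.1, -0.5, -0.3]
width: 0.0194
finger_force: 30.0
[269 188  22  17 113] [279.84070796 196.69911504]
ends [[269.79998779296875, 203.1999969482422], [291.0, 189.5]]
tip [318.70578404 173.69435397]
foot on mat [ 0.607 -0.277  0.006] tilt deg 69.0
```

Scaled: 0.0165 m is 1.65, 0.0055 m is 0.55.

```bash
echo '{"motion":[[0, 0.55, 0, 1.65, 0], [0, 0.45, 0, 1.65, 0], [0, 0, 0, 0, 0], [0, 0, 0, 0, 0]]}' > mv.in && python3 nudge.py mv.in; python3 red.py
echo '{"motion":[[0, 0.2, 0, 1, 0], [0, 0.1, 0, 1, 0], [0, 0, 0, 0, 0], [0, 0, 0, 0, 0]]}' > mv.in && python3 nudge.py mv.in; python3 red.py
```

```text
time: 26.92
tool_pos: [0.3968, -0.2407, 0.0121]
ee_rot: [3.13, 0.024, 3.021]
wrist_force: [-0.1, -0.1, 0.4]
width: 0.0194
finger_force: 30.0
[269 191  25  15 117] [280.29059829 197.86324786]
ends [[269.5, 203.0], [292.8999938964844, 191.8000030517578]]
tip [320.95160963 179.60859905]
foot on mat [ 0.608 -0.278  0.006] tilt deg 78.0
time: 27.3
tool_pos: [0.3935, -0.2397, -0.0092]
ee_rot: [3.13, 0.023, 3.021]
wrist_force: [-1.5, 0.4, -0.4]
width: 0.0195
finger_force: 30.0
[269 192  26  14 118] [280.62711864 198.83050847]
ends [[269.6000061035156, 203.39999389648438], [293.6000061035156, 193.5]]
tip [321.92276598 183.65954776]
foot on mat [ 0.609 -0.276  0.006] tilt deg 83.7
```

```bash
echo '{"motion":[[0, 0.1, 0, 0.5, 0], [0, 0, 0, 0.4, 0], [0, 0, 0, 0, 0], [0, 0, 0, 0, 0]]}' > mv.in && python3 nudge.py mv.in|sed -n '2p;4p'
echo '{"motion":[[0, 0, 0, 0.3, 0], [0, 0, 0, 0, 0], [0, 0, 0, 0, 0]]}' > mv.in && python3 nudge.py mv.in|sed -n '2p;4p'
python3 - <<'E'
from h import *
s=robot.snapshot("scene");a=s["color"][160:230,250:350];w=robot.snapshot("wrist")["color"]
cv2.imwrite("pics/c8.png",np.vstack([cv2.resize(a,(500,350),interpolation=2),cv2.resize(w[100:],(500,234))]))
E
```

```text
tool_pos: [0.3928, -0.2397, -0.0179]
wrist_force: [-1.0, -0.2, 0.3]
tool_pos: [0.3931, -0.2399, -0.0207]
wrist_force: [-1.1, -0.4, 1.2]
```

View pics/c8.png

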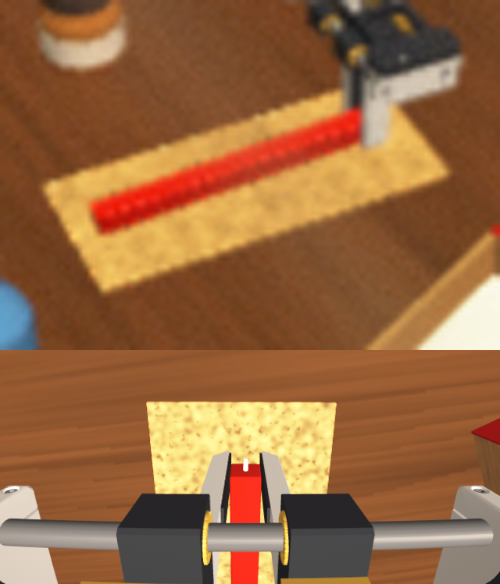

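That last picture shows the candle almost flat along the mat: foot at about (270,203), wick end between the fingers pointing towards the robot. I'll lower the last few millimetres and release.

Scaled: 0.002 m is 0.2.

```bash
echo '{"motion":[[0, 0, 0, 0.2, 0], [0, 0, 0, 0, 0], [0, 0, 0, 0, 0]]}' > mv.in && python3 nudge.py mv.in|sed -n '2p;4p'
echo '{"motion":[[0, 0, 0, 0.2, 0], [0, 0, 0, 0, 0], [0, 0, 0, 0, 0]]}' > mv.in && python3 nudge.py mv.in|sed -n '2p;4p'
```

```text
tool_pos: [0.3931, -0.2398, -0.0228]
wrist_force: [-0.6, -0.1, 0.6]
tool_pos: [0.393, -0.2397, -0.0248]
wrist_force: [0.1, 0.1, 0.6]
```

Scaled: -0.04 m is -4, -0.03 m is -3.

```bash
echo '{"motion":[[0.0195, 0, 0, 0, 0], [0.02, 0, 0, 0, 0], [0.0205, 0, 0, 0, 0], [0.022, 0, 0, 0, 0], [0.026, 0, 0, 0, 0], [0.035, 0, 0, 0, 0], [0.045, 0, 0, 0, 0], [0.045, 0, 0, 0, 0], [0.045, 0, 0, 0, 0], [0.045, 0, 0, -2, 0], [0.045, 0, 0, -3, 0], [0.045, 0, 0, -4, 0], [0.045, 0, 0, -4, 0], [0.045, 0, 0, 0, 0]]}' > mv.in && python3 nudge.py mv.in
python3 - <<'E'
from h import *
for n in("scene","top"):
    s=robot.snapshot(n);h=cv2.cvtColor(s["color"],cv2.COLOR_BGR2HSV)
    k=(((h[...,0]<5)|(h[...,0]>174))&(h[...,1]>170)&(h[...,2]>80)).astype(np.uint8)
    m=np.zeros_like(k)
    if n=="scene": m[165:225,255:345]=1
    else: m[170:290,352:410]=1
    k&=m;p=np.argwhere(k)[:,::-1].astype(np.float32);r=cv2.minAreaRect(p);print(n,len(p),r)
    q=cv2.boxPoints(r);print(np.array([plane(s,*c,.015)[:2] for c in q]).round(4).tolist(), plane(s,*r[0],.02).round(4))
E
```

```text
time: 29.7
tool_pos: [0.394, -0.2446, 0.1143]
ee_rot: [3.14, 0.037, 3.021]
wrist_force: [0.9, -0.7, 0.3]
width: 0.0448
finger_force: 0.0
scene 266 ((296.04998779296875, 194.65000915527344), (5.692099571228027, 56.604766845703125), 71.56504821777344)
[[0.6099, -0.2825], [0.3824, -0.2562], [0.3948, -0.2249], [0.6185, -0.2522]] [ 0.5066 -0.2491  0.02  ]
top 173 ((383.4586486816406, 210.99656677246094), (4.4014105796813965, 44.4293327331543), 4.763641834259033)
[[0.4427, -0.2399], [0.613, -0.258], [0.6115, -0.2748], [0.4412, -0.2565]] [ 0.5259 -0.2565  0.02  ]
```

```bash
python3 -c "
from h import *
to(.499,-.253,.05,np.radians(173.1))"
echo '{"motion":[[0.045, -2.5, 0, 0.5, 0], [0.045, -3.5, 0, 2, 0], [0.045, -3.5, 0, 2, 0], [0.045, -1, 0, 2, 0], [0.045, 0, 0, 0, 0], [0.045, 0, 0, 0, 0]]}' > mv.in && python3 nudge.py mv.in
python3 -c "
from h import *
to(.499,-.253,-.0225,np.radians(173.1))"
```

```text
shift [-0.1069, 0.0016, 0.0605, -0.001]
time: 30.3
tool_pos: [0.4934, -0.2514, 0.039]
ee_rot: [3.127, 0.016, 3.021]
wrist_force: [-0.3, 0.3, -0.0]
width: 0.0449
finger_force: 0.0
shift [-0.0048, -0.0018, 0.0615, 0.0]
```

Scaled: 0.02 m is 2, 0.015 m is 1.5.

```bash
echo '{"motion":[[0.045, -0.48, -0.15, 2, 0], [0.045, 0, 0, 2, 0], [0.045, 0, 0, 1.5, 0], [0.045, 0, 0, 0.6, 0], [0.045, 0, 0, 0, 0], [0.03, 0, 0, 0, 0], [0.022, 0, 0, 0, 0], [0, 0, 0, 0, 0], [0, 0, 0, 0, 0], [0, 0, 0, 0, 0], [0, 0, 0, 0, 0], [0, 0, 0, 0, 0], [0, 0, 0, 0, 0]]}' > mv.in && python3 nudge.py mv.in
```

```text
time: 31.38
tool_pos: [0.5025, -0.2547, -0.0168]
ee_rot: [3.131, 0.025, 3.021]
wrist_force: [-1.2, 0.6, 5.0]
width: 0.0197
finger_force: 30.0
```

Scaled: -0.01 m is -1, -0.006 m is -0.6.

```bash
echo '{"motion":[[0, 0, 0, -0.6, 0], [0, 0, 0, -1, 0], [0, 0, 0, -1, 0], [0, 0, 0, -1, 0], [0, 0, 0, 0, 0], [0, 0, 0, 0, 0]]}' > mv.in && python3 nudge.py mv.in
cat > red2.py <<'E'
from h import *
for n in("scene","top"):
    s=robot.snapshot(n);h=cv2.cvtColor(s["color"],cv2.COLOR_BGR2HSV)
    k=(((h[...,0]<5)|(h[...,0]>174))&(h[...,1]>170)&(h[...,2]>80)).astype(np.uint8)
    t=robot.get_obs()["tool_pos"]+[0,0,.032];c=proj(s,t);yy,xx=np.mgrid[:400,:640]
    k[np.hypot(xx-c[0],yy-c[1])>42]=0
    p=np.argwhere(k)[:,::-1].astype(np.float32);x,y,a,b=cv2.fitLine(p,cv2.DIST_L2,0,.01,.01).ravel()
    q=(p-[a,b])@[x,y];e=[[a+x*v,b+y*v] for v in(q.min(),q.max())]
    print(n,len(p),np.round(e,1).tolist(),[plane(s,*w,t[2])[:2].round(3).tolist() for w in e],"grasp",t.round(3),c.round(1))
E
python3 red2.py
```

```text
time: 31.88
tool_pos: [0.5016, -0.2554, 0.0192]
ee_rot: [3.132, 0.026, 3.021]
wrist_force: [-0.4, -0.5, -0.9]
width: 0.0196
finger_force: 30.0
scene 296 [[268.20001220703125, 195.60000610351562], [322.70001220703125, 178.0]] [[0.612, -0.272], [0.387, -0.245]] grasp [ 0.501 -0.255  0.05 ] [296.1 187.3]
top 106 [[381.3999938964844, 246.0], [387.1000061035156, 187.8000030517578]] [[0.392, -0.242], [0.61, -0.268]] grasp [ 0.501 -0.255  0.05 ] [384.2 216.8]
```

Scaled: -0.02 m is -2, -0.03 m is -3, -0.1 rad is -0.5.

```bash
echo '{"motion":[[0, 0, 0, -3, 0], [0, 0, 0, -3, 0], [0, 0, 0, -2, -0.3], [0, 0, 0, 0, -0.5], [0, 0, 0, 0, -0.5], [0, 0, 0, 0, -0.5], [0, 0, 0, 0, -0.45], [0, 0, 0, 0, 0], [0, 0, 0, 0, 0]]}' > mv.in && python3 nudge.py mv.in
python3 -c "
from h import *
to(.509,.0205,.09,np.radians(198.9))"
```

```text
time: 32.73
tool_pos: [0.4985, -0.2552, 0.0971]
ee_rot: [3.141, 0.025, -2.815]
wrist_force: [0.2, -0.3, -1.2]
width: 0.0196
finger_force: 30.0
shift [-0.0983, 0.2578, 0.0098, -6.286]
```

Scaled: 0.027 m is 2.7, 0.0128 m is 1.28, 0.003 rad is 0.015.

```bash
echo '{"motion":[[0, -0.5, 1.28, 0, 0.015], [0, -1.03, 2.7, 0, 0], [0, -1.03, 2.7, 0, 0], [0, -1.03, 2.7, 0, 0], [0, -1.03, 2.7, 0, 0], [0, -1.03, 2.7, 0, 0], [0, -1.03, 2.7, 0, 0], [0, -1.03, 2.7, 0, 0], [0, -1.03, 2.7, 0, 0], [0, -1.03, 2.7, 0, 0], [0, 0, 0, 0, 0], [0, 0, 0, 0, 0], [0, 0, 0, 0, 0]]}' > mv.in && python3 nudge.py mv.in
python3 red2.py
python3 - <<'E'
from h import *
to(.509,.0205,.09)
T=robot.snapshot("top");S=robot.snapshot("scene")
# re-estimate the box from the white floor outlines, first pictures (unobstructed), at floor height
for s,n,b in((T,"top0",(280,170,340,260)),):
    i=cv2.cvtColor(cv2.imread(f"pics/{n}.png"),cv2.COLOR_BGR2HSV);k=((i[...,1]<60)&(i[...,2]>170));m=np.zeros_like(k);m[b[1]:b[3],b[0]:b[2]]=1;k&=m
    p=np.argwhere(k)[:,::-1].astype(np.float32);q=np.array([plane(s,*u,.005)[:2] for u in p],np.float32)*1000;print(n,cv2.minAreaRect(q))
E
```

```text
time: 33.82
tool_pos: [0.5091, 0.0183, 0.1002]
ee_rot: [-3.141, 0.025, -2.815]
wrist_force: [-0.5, -0.1, -1.2]
width: 0.0197
finger_force: 30.0
scene 266 [[311.29998779296875, 232.3000030517578], [360.20001220703125, 201.1999969482422]] [[0.62, 0.042], [0.405, 0.013]] grasp [0.509 0.018 0.132] [335.9 214.1]
top 65 [[299.3999938964844, 182.1999969482422], [324.0, 250.39999389648438]] [[0.617, 0.057], [0.375, -0.03]] grasp [0.509 0.017 0.132] [310.4 212.2]
shift [-0.0005, 0.003, 0.0102]
top0 ((509.13348388671875, 20.2564697265625), (261.8694152832031, 79.19268798828125), 19.29132080078125)
```

```bash
echo '{"motion":[[0, 0, 0.3, 2, 0], [0, 0, 0, 2, 0], [0, 0, 0, 2, 0], [0, 0, 0, 2, 0], [0, 0, 0, 0, 0], [0, 0, 0, 0, 0]]}' > mv.in && python3 nudge.py mv.in|sed -n '2p;4p'
echo '{"motion":[[0, 0, 0, 1, 0], [0, 0, 0, 1, 0], [0, 0, 0, 0.5, 0], [0, 0, 0, 0, 0], [0, 0, 0, 0, 0]]}' > mv.in && python3 nudge.py mv.in|sed -n '2p;4p'
python3 -c "
from h import *
to(.509,.0205,-.016,np.radians(-161.1))"
```

```text
tool_pos: [0.5093, 0.021, 0.0193]
wrist_force: [-0.0, -0.2, 0.2]
tool_pos: [0.5109, 0.0218, -0.0049]
wrist_force: [-0.3, -0.3, -1.8]
shift [0.0025, -0.0007, 0.0111, -0.004]
```

```bash
echo '{"motion":[[0, 0.1, 0, 0.4, 0], [0, 0, 0, 0.4, 0], [0, 0, 0, 0, 0], [0, 0, 0, 0, 0]]}' > mv.in && python3 nudge.py mv.in|sed -n '2p;4p'
echo '{"motion":[[0, 0, 0, 0.2, 0], [0, 0, 0, 0, 0], [0, 0, 0, 0, 0]]}' > mv.in && python3 nudge.py mv.in|sed -n '2p;4p'
echo '{"motion":[[0, 0, 0, 0.2, 0], [0, 0, 0, 0, 0], [0, 0, 0, 0, 0]]}' > mv.in && python3 nudge.py mv.in|sed -n '2p;4p'
```

```text
tool_pos: [0.51, 0.0216, -0.0129]
wrist_force: [0.1, -1.4, -0.6]
tool_pos: [0.5103, 0.0216, -0.0147]
wrist_force: [0.1, 0.1, -0.7]
tool_pos: [0.5109, 0.0216, -0.0158]
wrist_force: [-1.7, -0.7, 4.7]
```

Scaled: -0.04 m is -4, -0.03 m is -3.

```bash
echo '{"motion":[[0.0205, 0, 0, 0, 0], [0.022, 0, 0, 0, 0], [0.028, 0, 0, 0, 0], [0.036, 0, 0, 0, 0], [0.036, 0, 0, 0, 0], [0.036, 0, 0, 0, 0], [0.036, 0, 0, -1.5, 0], [0.036, 0, 0, -2.5, 0], [0.036, 0, 0, -3, 0], [0.036, 0, 0, -4, 0], [0.036, 0, 0, -4, 0], [0.036, 0, 0, -4, 0], [0.036, 0, 0, 0, 0], [0.036, 0, 0, 0, 0]]}' > mv.in && python3 nudge.py mv.in
python3 - <<'E'
from h import *
s=robot.snapshot("scene");T=robot.snapshot("top")
h=cv2.cvtColor(s["color"],cv2.COLOR_BGR2HSV);k=(((h[...,0]<5)|(h[...,0]>174))&(h[...,1]>170)&(h[...,2]>80)).astype(np.uint8)
pl=[proj(s,(x,y,.02)).astype(np.float32) for x,y in((.66,.03),(.62,.11),(.39,.02),(.415,-.04))]
m=np.zeros_like(k);cv2.fillConvexPoly(m,np.array(pl).astype(int),1);k&=m
p=np.argwhere(k)[:,::-1].astype(np.float32);r=cv2.minAreaRect(p);print(len(p),r)
print([plane(s,*c,.02)[:2].round(3).tolist() for c in cv2.boxPoints(r)])
# crockery and the other candles: change since the start
a=cv2.imread("pics/scene0.png");d=np.abs(a.astype(int)-s["color"]).max(2)
for n,c in(("mug",(.333,.191,.04)),("vase",(.752,-.146,.07)),("jar",(.518,-.471,.04)),("green",(.437,.325,.2)),("cream",(.52,.236,.17))):
    u,v=proj(s,c).astype(int);print(n,(u,v),np.median(d[v-6:v+7,u-5:u+6]))
E
```

```text
time: 36.93
tool_pos: [0.5077, 0.0199, 0.1768]
ee_rot: [-3.138, 0.033, -2.815]
wrist_force: [0.1, -0.5, -0.5]
width: 0.0359
finger_force: 0.0
167 ((342.85675048828125, 232.3745880126953), (5.310344696044922, 34.72413635253906), 46.397178649902344)
[[0.542, 0.023], [0.401, -0.022], [0.402, 0.001], [0.541, 0.044]]
mug (np.int64(408), np.int64(243)) 4.0
vase (np.int64(248), np.int64(227)) 3.0
jar (np.int64(265), np.int64(162)) 4.0
green (np.int64(420), np.int64(250)) 6.0
cream (np.int64(376), np.int64(249)) 3.0
```

```bash
echo '{"motion":[[0.036, 0, 0, -4, 0], [0.036, 0, -4, 0, 0], [0.036, 0, -4, 0, 0], [0.036, 0, -4, 0, 0], [0.036, 0, -4, 0, 0], [0.036, 0, -4, 0, 0], [0.036, 0, -4, 0, 0], [0.036, 0, -4, 0, 0], [0.036, 0, 0, 0, 0], [0.036, 0, 0, 0, 0], [0.036, 0, 0, 0, 0]]}' > mv.in && python3 nudge.py mv.in|sed -n 1,2p
python3 - <<'E'
from h import *
for n in("scene","top"):
    s=robot.snapshot(n);h=cv2.cvtColor(s["color"],cv2.COLOR_BGR2HSV)
    k=(((h[...,0]<6)|(h[...,0]>172))&(h[...,1]>150)&(h[...,2]>60)).astype(np.uint8)
    pl=[proj(s,(x,y,.02)) for x,y in((.66,.0),(.62,.12),(.38,.04),(.41,-.05))]
    m=np.zeros_like(k);cv2.fillConvexPoly(m,np.array(pl).astype(int),1);k&=m
    p=np.argwhere(k)[:,::-1].astype(np.float32);r=cv2.minAreaRect(p)
    print(n,len(p),[plane(s,*c,.02)[:2].round(3).tolist() for c in cv2.boxPoints(r)],plane(s,*r[0],.02).round(3))
    if n=="top":
        w=((h[...,1]<60)&(h[...,2]>170)).astype(np.uint8)&m;q=np.argwhere(w)[:,::-1];print("floor",len(q),[plane(s,*c,.005)[:2].round(3).tolist() for c in cv2.boxPoints(cv2.minAreaRect(q.astype(np.float32)))])
E
```

```text
time: 37.95
tool_pos: [0.5936, -0.2448, 0.2106]
scene 197 [[0.542, 0.023], [0.402, -0.025], [0.402, -0.001], [0.541, 0.046]] [0.474 0.012 0.02 ]
top 173 [[0.614, 0.062], [0.617, 0.052], [0.41, -0.017], [0.407, -0.007]] [0.511 0.022 0.02 ]
floor 955 [[0.62, 0.101], [0.646, 0.025], [0.414, -0.054], [0.389, 0.02]]
```

```bash
python3 -c "
from bench import robot
print(robot.get_obs()['qvel'].round(3)); print(robot.close_job())"
```

```text
[ 0.009 -0.017 -0.009 -0.005 -0.001  0.   ]
the job is handed in; nothing more can be done
None
```

I handed the job in at about 38 s: lamp about 19 cm to the side (by the gripper's position), red candle laid on the cork mat and let go, then laid flat in the gift box with its wick towards the red end; a camera check just before found the other candles and crockery where they stood.

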